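# Latch the returns case and draw out its pull handle

### The arm

A 6-joint arm with a two-finger parallel gripper is mounted at the origin on a cart in front of the work surface, level with it; the furniture and walls round the work are solid. World frame = base frame: x ahead of the robot, y to its left, z up, the work surface at z = 0. Lengths are in mm, angles in degrees, forces in N, time in s.
With the tool pointing down it reaches from about 300 to 850 mm from the base axis. Payload 4.2 kg.
Tool frame: the origin (TCP) lies midway between the tips of the shut fingers; the grasp point (between the pads) lies pinch_z behind it (pinch_z is the distance from the TCP to the grasp point, in mm); z points along the fingers, y is the line along which they close (so a half turn about z gives the same grasp; the last joint's range is limited). The gripper opens to 91 mm and grips with 3 to 60 N. Pads are 32 mm wide; open, the fingers measure 118 mm over their backs; the gripper's body (76 mm by 178 mm) begins 60 mm behind the grasp point.
Start: joints at [72.88, 18.312, 89.639, -0, 72.044, -1.146], TCP at [158.244, 552.816, 179.576] pointing down, gripper open.
Joint ranges: [-177.97, 177.97], [-48.28, 115.42], [12.27, 149.76], [-77.06, 257.06], [2.81, 150.46], [-146.56, 146.56]. Speed limits (degrees/s): [147.25, 147.25, 180, 180, 180, 180].

### API

Orientations are given as [roll, pitch, yaw] about the fixed x, y, z axes, in that order (R = Rz(yaw) Ry(pitch) Rx(roll)).
In Python, from workcell import state, grab_frame, job_done, masks_of, landmark_of, pinch_z gives the robot as it stands. The module is installed in compiled form; this text tells all that it offers.
- The arm moves only by the tool move_arm, never from a script. Its argument "plan" is a list of rows, each an object of numbers: "x", "y", "z": the shift along the tool's x, y, z in mm; "rx", "ry", "rz": the turn, a rotation vector about the tool's x, y, z in rad. A call has 1 to 10 rows; each row shifts and turns the commanded pose from where the row before left it, along the tool's axes as they then stand; what a row does not reach is not made up. A row lasts 1/10 s, in which the tool goes at most 50 mm and 8.59 degrees, less where a joint would pass 70% of its speed; a pose out of reach is approached as far as the arm can. A call is refused whole if a number of a shift passes 50 or a number of a turn 0.15, either way. A call with a gripper value outside its range is refused whole. "grip" is the opening, from 0 (shut) to 1 (fully open), set as the call begins (left out, the last holds). The fingers move at their own pace and stop on an object; "squeeze" is the grip in N (left out, the last holds). Time passes only in rows, so rows that do not move let the fingers close. It gives the time, the measured TCP pose, the force, the opening and the grip force at its end, in the units of the state.
- state(): the state, without advancing time (a new reading comes with each control period).
- grab_frame(name): name is "scene" or "top" or "wrist"; returns a dict with "img" (384x512x3 uint8, red, green, blue), "z_map" (384x512 float32, mm along the optical axis (not along the pixel's ray), 0 where there is no reading), "fx", "fy", "cx", "cy" (pixels), "dist" ([k1, k2, p1, p2, k3] as OpenCV has them; the pictures are not rectified), "rvec" (rotation vector, rad) and "tvec" (3), from world to camera coordinates, as OpenCV has them. Camera axes: x right, y down, z forward; pixel columns grow to the right and rows downward; lengths in mm; the calibration is good to about 2 mm. A picture is of the moment at which its call begins.
- job_done(): hands the job in; it is judged then, once.
Trained networks look in the newest picture that a camera, given by its name, has taken for a name from the list of things; names that differ only in an ending like _2 or _b are one class to them, and where a whole thing is asked for, a point or a joint stands for the part that bears it (a point fixed in the world has none). Each returns a list of dicts, best first, with "p" (0 to 1); they miss things now and then, are a little off and sometimes report something else, mostly with a low value. They report only what shows in the picture. A call takes as long as a camera call.
- masks_of(camera, label): "pixels" (384x512 bool, what is visible of it) and "box" ([centre column, centre row, width, height] in pixels, round what is visible of it).
- landmark_of(camera, label): "point" ([column, row] in pixels: a listed point, or the origin of a listed thing).
The state is a dict: "time_s": time; "qpos": joint angles; "qvel": joint speeds; "effort": joint torques, N m; "ee_pos": TCP position; "ee_rot": TCP orientation; "force": force on the tool from outside, world axes, zero at the start; "torque": the same for the moment, N m; "gripper_width": finger opening in mm; "gripper_force": force on a finger pad.
Only numpy, scipy, OpenCV 4.12 (cv2) and the standard library are available. Lean on these libraries where they do the work, as an engineer would, in place of code of your own. Each camera call takes 0.05 s, during which the arm holds its last target. There are 200 camera calls.

### The job

The wheeled grey case is packed and ready to be taken away. First swing the steel hook on its top shut until it rests fully home against its stud, then pinch the black grip of the pull handle so that the trigger bar in its front face is squeezed in, and draw the handle straight up past its first stop as far as it goes, to the second stop. The job finishes with you still holding the grip there, trigger squeezed, because the handle springs back in if let go; leave the hook shut and the things round the case where they are.

Things in the scene. Friction and masses are not known exactly. Their poses are not given: they have to be found in the camera images.
- case: Wheeled equipment case of grey plastic, standing on the table and far too heavy to shift: 170 (own x) x 220 (own y) x 130 mm high. Origin: centre of its underside, on the table. Own -x is its front (towards the robot, turned by up to 0.35 rad), own z up. The flat top at z = 130 carries the hook in front and the pull handle at the back, 50 mm behind the centre (own x = +50, y = 0).
- hook (a joint): Steel swing hook lying on the case's top, turning in a level plane about an upright pivot. Value in rad: 0 = shut (hook points along the case's -x and its throat rests against the stud, a stop there); grows as it swings away towards the case's +y, up to 1.75. It is stiff (about 0.03 N m) and stays where it is left. It starts open, 0.9 to 1.5.
- hook_pivot (a point): Pivot of the hook, at case x = -5, y = +30, z = 133 mm. The stud (13 mm wide head, 11 mm high) is 55 mm in front of it, at case x = -60, y = +30.
- peg (a point): Point on the axis of the black thumb peg that stands up on the hook's free end, 157 mm above the table; the peg's top is at 165 mm. Peg 11 mm thick (13 mm at the head); 28 mm of it stands free above the hook's plate (top of plate 137 mm above the table). From the pivot it lies 70 mm along the hook and 8 mm to the side (at hook value 0: 70 mm towards case -x, 8 mm towards case +y).
- grip: Black crossbar grip of the pull handle, on two tubes 72 mm apart: 26 (own x) x 104 (own y) x 26 mm. Origin: its centre; axes as the case's. With the handle in, the centre is 174 mm above the table and 31 mm of free space lie between the grip and the case's top. The handle moves only straight up, 100 mm in all. The trigger bar stands out of its front (-x) face.
- trigger (a joint): Grey trigger bar in the grip's front face, 44 mm wide (y), 17 mm high, centred on the grip, standing 9 mm proud. Value in m: 0 = out, 0.006 = squeezed fully in (about 9 N; springs out again when let go). It must be in by more than 0.004 to free the handle, which is otherwise locked in.
- tube_upper (a joint): Upper, thinner stage of the telescopic handle. Value in m: 0 = in, 0.05 = fully out. It comes out first (pull about 5 to 7 N, springs back in): its end is the first stop, grip centre 224 mm above the table.
- tube_lower (a joint): Lower, thicker stage. Value in m: 0 = in, 0.05 = fully out. It follows after the first stop with a stiffer spring (pull about 10 to 13 N, springs back in); its end is the second stop, grip centre 274 mm above the table, a hard stop.
- tape_measure: Yellow tape measure, 67 x 72 x 32 mm, left of the case. To be left alone. Origin: centre of its underside.
- stapler: Blue stapler, 36 x 135 x 54 mm, right of the case. To be left alone. Origin: centre of its underside.
- label_roll: White label roll standing on end, 66 mm wide, 58 mm high, left of the case. To be left alone. Origin: centre of its underside.

How it is judged (in metres and radians):
On the way, in this order (a step that is already met when the one before it is completed fails the run):
1. the hook is swung home against its stud, the handle still in (value of joint hook below 0.08 rad and value of joint each of tube_upper, tube_lower below 0.008 m), for 0.2 s.
2. with the hook shut, the fingers squeeze the trigger in (value of joint hook below 0.1 rad and value of joint trigger above 0.004 m and contact force between the fingers and grip above 3 N), for 0.1 s.
At the end, for the whole second after the job is handed in: Both stages of the handle are within 6 mm of fully out (second stop), the fingers hold the grip (over 3 N) with the trigger in by more than 4 mm, and the hook is still shut to within 0.1 rad (all of step 2 and value of joint each of tube_upper, tube_lower above 0.044 m); the arm keeps its last pose, push and grip.
It fails at once if a bystander is shifted by more than 30 mm (distance of any of tape_measure, stapler, label_roll from where it was at the start of the episode above 0.03 m).
It also fails if it takes over 48 s, if anything falls off the work surface, if the arm or the gripper's body presses on something with over 40 N, if the wrist force passes 120 N, or if a joint passes its speed limit or range.

## Working session

There is one attempt and no reset: what is moved stays moved. The work goes in short steps, Python scripts to look and compute and a tool call to move; the robot and the scene stay as the last step left them, time stands still between calls to the robot, and variables do not carry over. Pictures are saved under pics/ and viewed, at most 10 in all, crops included, and the job is handed in when it is done.

Besides the shell and the picture viewer there is one more tool, called after "Emit:" as name(argument=value, ...) on one line, values as JSON. move_arm: Moves the arm, as the interface text tells. Its arguments: {"type":"object","properties":{"plan":{"type":"array","items":{"type":"object","properties":{"x":{"type":"number"},"y":{"type":"number"},"z":{"type":"number"},"rx":{"type":"number"},"ry":{"type":"number"},"rz":{"type":"number"}}}},"grip":{"type":"number"},"squeeze":{"type":"number"}},"required":["plan"]}

```bash
mkdir -p pics
cat > h.py <<'E'
import numpy as np, cv2
from workcell import *
def ray(f,p):
    K=np.array([[f['fx'],0,f['cx']],[0,f['fy'],f['cy']],[0,0,1.]])
    u=cv2.undistortPoints(np.array([[p]],float),K,np.array(f['dist'],float))[0,0]
    R=cv2.Rodrigues(np.array(f['rvec'],float))[0]; t=np.array(f['tvec'],float).ravel()
    return -R.T@t, R.T@np.array([u[0],u[1],1.])
def atz(f,p,z):
    c,d=ray(f,p); return c+d*(z-c[2])/d[2]
def proj(f,P):
    K=np.array([[f['fx'],0,f['cx']],[0,f['fy'],f['cy']],[0,0,1.]])
    return cv2.projectPoints(np.array(P,float).reshape(-1,1,3),np.array(f['rvec'],float),np.array(f['tvec'],float),K,np.array(f['dist'],float))[0][:,0]
def cloud(f,m):
    r,c=np.nonzero(m&(f['z_map']>0)); z=f['z_map'][r,c]
    out=[]
    K=np.array([[f['fx'],0,f['cx']],[0,f['fy'],f['cy']],[0,0,1.]])
    u=cv2.undistortPoints(np.stack([c,r],1).astype(float)[:,None],K,np.array(f['dist'],float))[:,0]
    R=cv2.Rodrigues(np.array(f['rvec'],float))[0]; t=np.array(f['tvec'],float).ravel()
    return (np.c_[u*z[:,None],z]-t)@R
E
python3 - <<'E'
from h import *
s=state();print(s['ee_pos'],s['ee_rot'],pinch_z() if callable(pinch_z) else pinch_z,s['time_s'])
ims=[]
for cam in ['scene','top']:
    f=grab_frame(cam); ims.append(f['img'])
    for l,z in [('hook_pivot',133),('peg',157),('grip',174),('case',0),('tape_measure',0),('stapler',0),('label_roll',0)]:
        for r in landmark_of(cam,l)[:2]: print(cam,l,round(r['p'],2),np.round(r['point']),np.round(atz(f,r['point'],z)))
    for l in ['grip','case','trigger']:
        for r in masks_of(cam,l)[:1]:
            P=cloud(f,r['pixels']); print(cam,l,r['p'],np.round(r['box']),len(P))
            if l=='grip':
                Q=P[P[:,2]>180]; 
                if len(Q)>20:
                    print('griptop',len(Q),cv2.minAreaRect(Q[:,:2].astype(np.float32)),np.median(Q[:,2]))
            if l=='case':
                Q=P[(P[:,2]>122)&(P[:,2]<136)]; 
                if len(Q)>20: print('casetop',len(Q),cv2.minAreaRect(Q[:,:2].astype(np.float32)))
    cv2.imwrite(f'pics/{cam}0.png',f['img'][:,:,::-1])
E
```

```text
[158.06718986 552.23658867 178.71005732] [-1.79895904e+02 -2.83112468e-03  1.64025463e+02] 18.8 0.0
scene hook_pivot 0.76 [256. 179.] [554.  87. 133.]
scene peg 0.59 [233. 161.] [558. 167. 157.]
scene grip 0.65 [281. 161.] [608.  49. 174.]
scene case 0.89 [266. 221.] [560.  59.   0.]
scene tape_measure 0.61 [194. 206.] [490. 264.   0.]
scene stapler 0.87 [321. 243.] [ 571. -106.   -0.]
scene label_roll 0.68 [232. 184.] [635. 241.   0.]
scene grip 0.63 [281. 162.  35.  22.] 430
griptop 274 ((605.3230590820312, 54.226524353027344), (101.18861389160156, 38.73955535888672), 88.03140258789062) 184.85437310921682
scene case 0.57 [269. 201. 103. 108.] 7070
casetop 3217 ((561.5249633789062, 57.770660400390625), (219.5670166015625, 169.88365173339844), 86.43055725097656)
top peg 0.51 [195. 184.] [560. 166. 157.]
top grip 0.62 [250. 154.] [614.  56. 174.]
top case 0.73 [252. 187.] [566.  57.   0.]
top tape_measure 0.56 [165. 222.] [492. 259.   0.]
top stapler 0.69 [327. 183.] [ 570. -113.    0.]
top label_roll 0.79 [166. 163.] [628. 254.   0.]
top grip 0.74 [249. 155.  56.  21.] 860
griptop 818 ((610.841064453125, 56.97208786010742), (103.07141876220703, 35.4219970703125), 86.03759765625) 186.25399156184665
top case 0.85 [249. 185. 114.  91.] 9257
casetop 7725 ((565.7474975585938, 60.395870208740234), (219.7784881591797, 169.654541015625), 86.18501281738281)
```

View pics/top0.png

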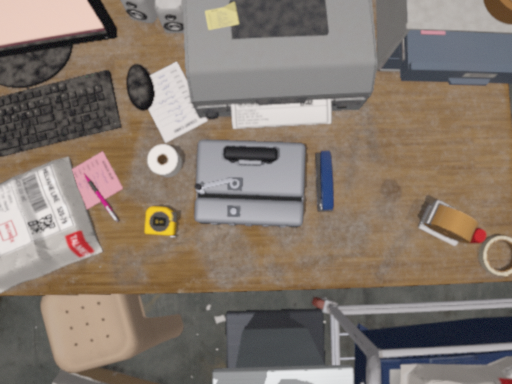

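View pics/scene0.png

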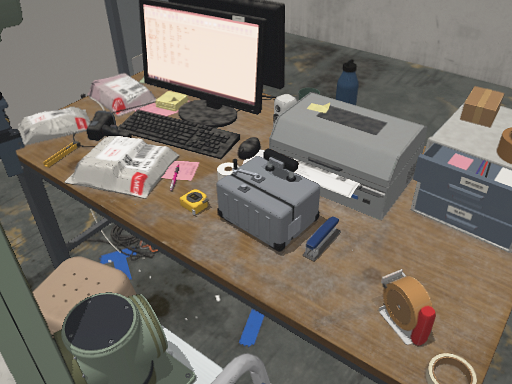

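The top view shows the case at about (250,185), the grip at (250,154), the hook pivot at (235,184) with its peg at (198,187), and the stud at (233,211). The detections agree. The scene view shows a printer behind the case, so I'll check its height.

```bash
cat >> h.py <<'E'
from scipy.spatial.transform import Rotation as Ro
def delta(P,yaw=None):
    s=state(); R=Ro.from_euler('xyz',s['ee_rot'],degrees=True)
    print('t',s['time_s'],'ee',np.round(s['ee_pos'],1),np.round(s['ee_rot'],2),'F',np.round(s['force'],1),'w',s['gripper_width'],s['gripper_force'])
    print('tool delta',np.round(R.inv().apply(np.array(P)-s['ee_pos']),1))
    if yaw is not None: print('rotvec',np.round((R.inv()*Ro.from_euler('xyz',[180,0,yaw],degrees=True)).as_rotvec(),3))
E
python3 - <<'E'
from h import *
f=grab_frame('top'); P=cloud(f,np.ones((384,512),bool))
for x in range(640,800,20):
    m=(P[:,0]>x)&(P[:,0]<x+20)&(abs(P[:,1]-56)<120); print(x,m.sum(),np.percentile(P[m,2],[50,98]).round() if m.sum() else '')
delta([559,166,240],176.3-10)
print(state()['qpos'])
E
```

```text
640 464 [129. 133.]
660 272 [0. 4.]
680 1341 [ 2. 87.]
700 1280 [87. 95.]
720 2221 [119. 150.]
740 1622 [160. 174.]
760 1650 [183. 193.]
780 1261 [192. 195.]
t 1.15 ee [158.3 552.8 179.6] [179.99  -0.   164.03] F [-0.1 -0.8  0.1] w 91.28780838885059 0.0
tool delta [-491.7 -261.6  -60.5]
rotvec [ 0.   -0.   -0.04]
[ 7.28793011e+01  1.83122908e+01  8.96372007e+01  6.35650868e-04
  7.20414034e+01 -1.14703352e+00]
```

Emit:
move_arm(plan=[{"z": -30}, {"z": -30}, {"x": -40, "y": -20}, {"x": -40, "y": -20}, {"x": -40, "y": -20}, {"x": -40, "y": -20}, {"x": -40, "y": -20}, {"x": -40, "y": -20}, {"x": -40, "y": -20}, {"x": -40, "y": -20}], grip=0.5)

```text
schema error: expected keys x, y, z, rx, ry, rz
```

Emit:
move_arm(plan=[{"x": -35, "y": -21}, {"x": -35, "y": -21}, {"x": -30, "y": -20}, {"x": -20, "y": -15}, {}, {}])

```text
schema error: expected keys x, y, z, rx, ry, rz
```

Run:
```python
from h import *
for cam in ['wrist','top','scene']:
    f=grab_frame(cam)
    for l,z in [('hook_pivot',133),('peg',157),('grip',174)]:
        for r in landmark_of(cam,l)[:1]: print(cam,l,round(r['p'],2),np.round(r['point']),np.round(atz(f,r['point'],z)))
    if cam=='wrist':
        cv2.imwrite('pics/w1.png',f['img'][:,:,::-1])
        for l in ['hook','peg','grip','case']:
          for r in masks_of(cam,l)[:1]:
            P=cloud(f,r['pixels']);print(l,r['p'],np.round(r['box']),len(P), P[P[:,2]>155].mean(0) if len(P) else '')
delta([559,166,143])
```

```text
top hook_pivot 0.65 [233. 183.] [564.  92. 133.]
top peg 0.8 [198. 184.] [560. 160. 157.]
top grip 0.96 [249. 155.] [612.  59. 174.]
scene hook_pivot 0.8 [258. 181.] [550.  80. 133.]
scene peg 0.57 [233. 164.] [547. 157. 157.]
scene grip 0.89 [282. 161.] [613.  47. 174.]
t 1.95 ee [158.2 552.8 179.6] [180.     0.   164.03] F [ 0.5 -0.2 -0.4] w 91.22407519515409 0.0
tool delta [-491.7 -261.6   36.5]
```

View pics/w1.png

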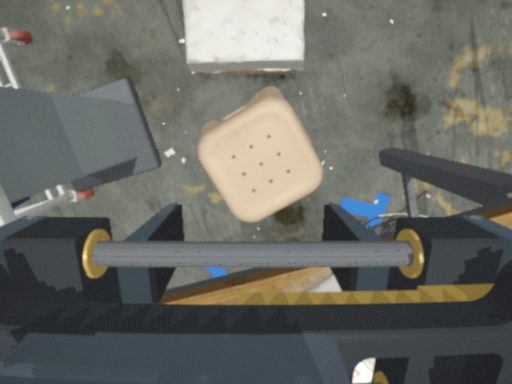

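The wrist picture shows only the floor and stool, because the arm didn't move: every key is required in each row. I'm resending with all of them.

Emit:
move_arm(plan=[{"x": 0, "y": 0, "z": -30, "rx": 0, "ry": 0, "rz": 0}, {"x": 0, "y": 0, "z": -30, "rx": 0, "ry": 0, "rz": 0}, {"x": -40, "y": -20, "z": 0, "rx": 0, "ry": 0, "rz": 0}, {"x": -40, "y": -20, "z": 0, "rx": 0, "ry": 0, "rz": 0}, {"x": -40, "y": -20, "z": 0, "rx": 0, "ry": 0, "rz": 0}, {"x": -40, "y": -20, "z": 0, "rx": 0, "ry": 0, "rz": 0}, {"x": -40, "y": -20, "z": 0, "rx": 0, "ry": 0, "rz": 0}, {"x": -40, "y": -20, "z": 0, "rx": 0, "ry": 0, "rz": 0}, {"x": -40, "y": -20, "z": 0, "rx": 0, "ry": 0, "rz": 0}, {"x": -40, "y": -20, "z": 0, "rx": 0, "ry": 0, "rz": 0}], grip=0.5)

```text
time_s: 2.95
ee_pos: [423.0, 309.6, 239.8]
ee_rot: [180.0, 0.0, 164.0]
force: [0.7, -0.4, 0.8]
gripper_width: 45.8
gripper_force: 0.0
```

Emit:
move_arm(plan=[{"x": -35, "y": -21, "z": 0, "rx": 0, "ry": 0, "rz": 0}, {"x": -35, "y": -21, "z": 0, "rx": 0, "ry": 0, "rz": 0}, {"x": -30, "y": -20, "z": 0, "rx": 0, "ry": 0, "rz": 0}, {"x": -20, "y": -15, "z": 0, "rx": 0, "ry": 0, "rz": 0}, {"x": 0, "y": 0, "z": 0, "rx": 0, "ry": 0, "rz": 0}, {"x": 0, "y": 0, "z": 0, "rx": 0, "ry": 0, "rz": 0}])

```text
time_s: 3.55
ee_pos: [515.8, 203.9, 239.4]
ee_rot: [180.0, -0.1, 164.0]
force: [0.7, -0.1, 0.8]
gripper_width: 45.6
gripper_force: 0.0
```

Run:
```python
from h import *
for cam in ['wrist','top','scene']:
    f=grab_frame(cam)
    for l,z in [('hook_pivot',133),('peg',157),('grip',174)]:
        for r in landmark_of(cam,l)[:1]: print(cam,l,round(r['p'],2),np.round(r['point']),np.round(atz(f,r['point'],z)))
    if cam=='wrist':
        print('centre',atz(f,[256,192],150),-cv2.Rodrigues(f['rvec'])[0].T@f['tvec'])
        cv2.imwrite('pics/w2.png',f['img'][:,:,::-1])
        for l in ['peg','grip','case']:
          for r in masks_of(cam,l)[:1]:
            P=cloud(f,r['pixels']);print(l,r['p'],np.round(r['box']),len(P), P[P[:,2]>155].mean(0) if len(P) else '')
delta([559,164,143],176.3)
```

```text
wrist hook_pivot 0.77 [171. 242.] [559.  88. 133.]
wrist peg 0.68 [224. 223.] [545. 163. 157.]
centre [523.1829865  205.74474732 150.        ] [446.28492014 224.31337829 444.88547966]
peg 0.63 [225. 225.  18.  24.] 291 [551.11570466 161.349319   163.55233789]
case 0.78 [151. 220. 198. 140.] 10596 [550.86111694 161.51982479 164.93646422]
top hook_pivot 0.81 [237. 183.] [563.  85. 133.]
top peg 0.54 [196. 184.] [562. 165. 157.]
top grip 0.88 [249. 153.] [615.  58. 174.]
scene hook_pivot 0.59 [254. 181.] [543.  86. 133.]
scene peg 0.66 [232. 165.] [539. 156. 157.]
scene grip 0.65 [230. 183.] [461.  95. 174.]
t 4.3 ee [516.  203.9 239.5] [180.    -0.   164.03] F [ 0.4  0.8 -0.9] w 45.10532503004459 0.0
tool delta [-52.3 -26.5  96.5]
rotvec [ 0.    -0.    -0.214]
```

View pics/w2.png

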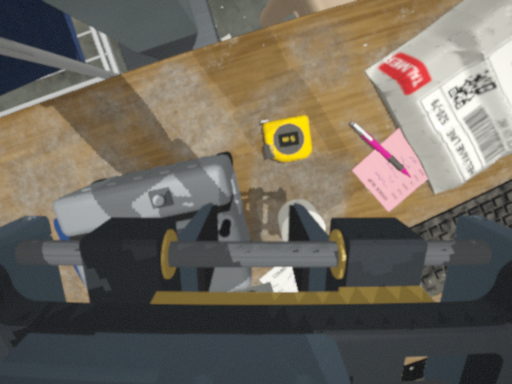

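The peg shows at about (225,228), beside the left finger tip. Fusing the readings with the 70 mm pivot radius puts it near (556,160). I'll go over it and descend with the fingers straddling it.

Emit:
move_arm(plan=[{"x": -25, "y": -16, "z": 0, "rx": 0, "ry": 0, "rz": 0}, {"x": -25, "y": -15, "z": 0, "rx": 0, "ry": 0, "rz": 0}, {"x": 0, "y": 0, "z": 0, "rx": 0, "ry": 0, "rz": -0.1}, {"x": 0, "y": 0, "z": 0, "rx": 0, "ry": 0, "rz": -0.1}, {"x": 0, "y": 0, "z": 30, "rx": 0, "ry": 0, "rz": 0}, {"x": 0, "y": 0, "z": 30, "rx": 0, "ry": 0, "rz": 0}, {"x": 0, "y": 0, "z": 10, "rx": 0, "ry": 0, "rz": 0}, {"x": 0, "y": 0, "z": 10, "rx": 0, "ry": 0, "rz": 0}, {"x": 0, "y": 0, "z": 8, "rx": 0, "ry": 0, "rz": 0}, {"x": 0, "y": 0, "z": 8, "rx": 0, "ry": 0, "rz": 0}], grip=0.5)

```text
time_s: 5.3
ee_pos: [556.3, 160.5, 144.0]
ee_rot: [180.0, 0.1, 175.5]
force: [0.1, 0.5, 0.2]
gripper_width: 45.7
gripper_force: 0.0
```

Emit:
move_arm(plan=[{"x": 0, "y": 0, "z": 0, "rx": 0, "ry": 0, "rz": 0}, {"x": 0, "y": 0, "z": 0, "rx": 0, "ry": 0, "rz": 0}, {"x": 0, "y": 0, "z": 0, "rx": 0, "ry": 0, "rz": 0}, {"x": 0, "y": 0, "z": 0, "rx": 0, "ry": 0, "rz": 0}, {"x": 0, "y": 0, "z": 0, "rx": 0, "ry": 0, "rz": 0}, {"x": 0, "y": 0, "z": 0, "rx": 0, "ry": 0, "rz": 0}, {"x": 0, "y": 0, "z": 0, "rx": 0, "ry": 0, "rz": 0}, {"x": 0, "y": 0, "z": 0, "rx": 0, "ry": 0, "rz": 0}], grip=0, squeeze=8)

```text
time_s: 6.1
ee_pos: [555.6, 160.3, 143.6]
ee_rot: [180.0, 0.0, 175.5]
force: [-0.3, -0.5, -0.3]
gripper_width: 0.7
gripper_force: 0.0
```

The fingers shut on nothing, so I'm looking again.

Run:
```python
from h import *
f=grab_frame('wrist')
for l,z in [('hook_pivot',133),('peg',157)]:
    for r in landmark_of('wrist',l)[:2]: print(l,round(r['p'],2),np.round(r['point']),np.round(atz(f,r['point'],z)))
g=f['img'][120:312,100:356,::-1]; a=cv2.resize(g,None,fx=3,fy=3)
cv2.imwrite('pics/w3.png',a)
f=grab_frame('top'); print('tcp in top',proj(f,[556,160,157]))
for l,z in [('hook_pivot',133),('peg',157)]:
    for r in landmark_of('top',l)[:2]: print(l,round(r['p'],2),np.round(r['point']),np.round(atz(f,r['point'],z)))
```

```text
hook_pivot 0.96 [171. 219.] [559.  93. 133.]
peg 0.72 [252. 216.] [552. 161. 157.]
tcp in top [[198.02312202 186.47200578]]
hook_pivot 0.74 [234. 185.] [559.  91. 133.]
```

View pics/w3.png

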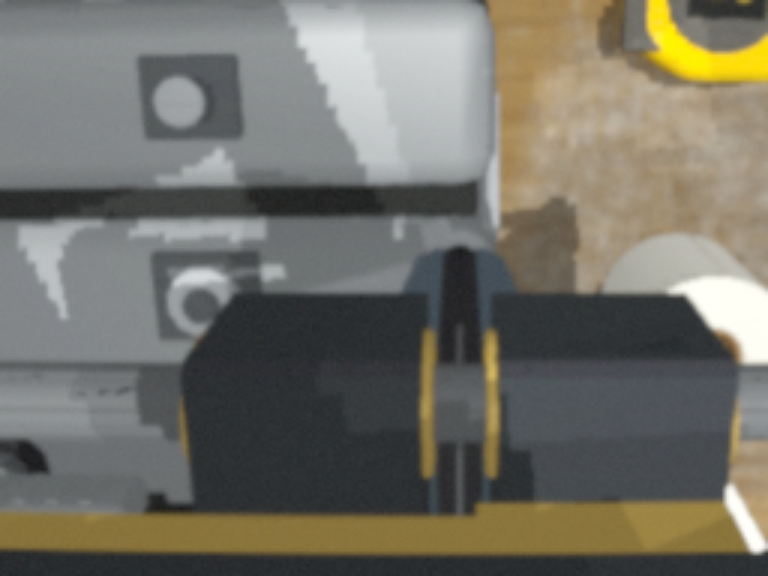

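The crop shows the stud at (180,100) and the pivot at (205,300). There is a dark strip between the finger tips at (460,265), which could be the peg or a finger pad. Depth will tell.

Run:
```python
from h import *
f=grab_frame('wrist')
for r in range(196,226,3):
    print(r,[tuple(int(v) for v in (cloud(f,((np.indices((384,512))[0]==r)&(np.indices((384,512))[1]==c)))[0])) if f['z_map'][r,c]>0 else None for c in range(238,270,4)])
print(state()['gripper_width'],state()['gripper_force'])
for r in masks_of('wrist','peg')[:2]: print(r['p'],r['box'])
```

```text
196 [(544, 149, 127), (542, 153, 136), (542, 156, 137), (545, 159, 127), (546, 162, 127), (546, 166, 127), (548, 169, 120), (583, 176, 0)]
199 [(547, 149, 127), (544, 153, 137), (545, 156, 136), (545, 159, 137), (545, 162, 136), (546, 166, 135), (550, 169, 123), (587, 175, 0)]
202 [(549, 149, 128), (547, 153, 137), (547, 156, 137), (547, 159, 138), (547, 162, 139), (548, 165, 137), (549, 169, 133), (591, 175, 0)]
205 [(551, 149, 130), (535, 155, 182), (535, 158, 182), (537, 160, 179), (537, 163, 179), (550, 165, 139), (536, 168, 183), (595, 175, 0)]
208 [(535, 153, 188), (535, 156, 189), (535, 158, 189), (537, 160, 184), (537, 163, 186), (537, 165, 184), (536, 168, 189), (536, 170, 188)]
211 [(535, 154, 194), (535, 156, 195), (535, 158, 195), (537, 160, 190), (537, 163, 190), (537, 165, 190), None, (536, 170, 194)]
214 [(535, 154, 199), (535, 156, 200), (535, 158, 200), (537, 160, 195), (537, 163, 195), (537, 165, 196), (536, 167, 200), (536, 170, 199)]
217 [(535, 154, 205), (535, 156, 204), (535, 158, 204), (537, 161, 201), (537, 163, 200), (537, 165, 201), (536, 167, 205), (536, 169, 204)]
220 [(514, 159, 264), (535, 157, 209), None, (537, 161, 204), (537, 163, 205), (537, 165, 205), (536, 167, 209), (516, 168, 263)]
223 [(514, 159, 267), (536, 157, 212), (537, 158, 209), (537, 161, 210), (538, 163, 208), (538, 165, 208), (536, 167, 214), (515, 168, 267)]
0.6871326816836418 0.0
0.88 [207.4, 211.8, 104.7, 39.1]
```

Emit:
move_arm(plan=[{"x": 0, "y": 0, "z": -30, "rx": 0, "ry": 0, "rz": 0}, {"x": 0, "y": 0, "z": -40, "rx": 0, "ry": 0, "rz": 0}, {"x": -30, "y": 0, "z": -40, "rx": 0, "ry": 0, "rz": 0}, {"x": -30, "y": 0, "z": 0, "rx": 0, "ry": 0, "rz": 0}, {"x": 0, "y": 0, "z": 0, "rx": 0, "ry": 0, "rz": 0}, {"x": 0, "y": 0, "z": 0, "rx": 0, "ry": 0, "rz": 0}], grip=0.5)

```text
time_s: 7.1
ee_pos: [615.0, 155.4, 252.5]
ee_rot: [-180.0, -0.1, 175.5]
force: [0.0, -0.3, -0.3]
gripper_width: 44.5
gripper_force: 0.0
```

Run:
```python
from h import *
f=grab_frame('wrist')
for l,z in [('hook_pivot',133),('peg',157)]:
    for r in landmark_of('wrist',l)[:2]: print(l,round(r['p'],2),np.round(r['point']),np.round(atz(f,r['point'],z)))
for r in masks_of('wrist','peg')[:2]:
    P=cloud(f,r['pixels']);Q=P[P[:,2]>158];print(r['p'],r['box'],Q.min(0),Q.max(0),Q.mean(0)) if len(Q) else print(r['p'],r['box'])
P=cloud(f,np.ones((384,512),bool)); Q=P[(P[:,2]>158)&(P[:,2]<168)&(P[:,0]<640)]; print(len(Q),np.median(Q,0),Q.min(0),Q.max(0))
cv2.imwrite('pics/w4.png',f['img'][:,:,::-1])
```

```text
hook_pivot 0.58 [191. 135.] [556.  90. 133.]
peg 0.86 [253. 127.] [553. 162. 157.]
0.69 [223.4, 131.4, 78.4, 35.2] [546.997206   155.02353902 163.61000087] [558.41499977 166.71010943 166.90238024] [552.72481155 160.9817387  165.20901686]
128 [553.1288309  160.62736309 165.22733387] [546.997206    46.68965913 163.61000087] [620.90885001 166.71010943 167.9339104 ]
```

View pics/w4.png

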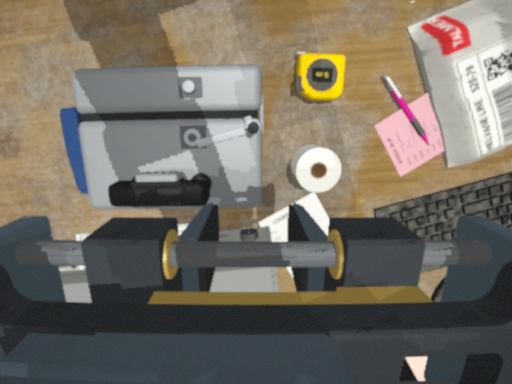

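The peg head is clearly visible at (252,127), measured at (552.7,161). It did not move, so the fingers must have shut above or beside it. I'll check where the fingertips really are.

Run:
```python
from h import *
f=grab_frame('wrist'); s=state(); R=Ro.from_euler('xyz',s['ee_rot'],degrees=True)
P=cloud(f,np.ones((384,512),bool)); T=R.inv().apply(P-s['ee_pos'])
m=(abs(T[:,1])<60)&(abs(T[:,0])<40)&(T[:,2]>-80)&(T[:,2]<20)
T=T[m]; print(m.sum())
for z in range(-80,20,5):
    q=T[(T[:,2]>=z)&(T[:,2]<z+5)]
    if len(q): print(z,len(q),np.round(q.min(0)),np.round(q.max(0)))
g=grab_frame('scene')
Pp=proj(g,[s['ee_pos']]);print(Pp)
P=cloud(g,np.ones((384,512),bool)); T=R.inv().apply(P-s['ee_pos'])
m=(abs(T[:,1])<60)&(abs(T[:,0])<40)&(T[:,2]>-80)&(T[:,2]<20)
T=T[m]; print('scene',m.sum())
for z in range(-80,20,5):
    q=T[(T[:,2]>=z)&(T[:,2]<z+5)]
    if len(q): print(z,len(q),np.round(q.min(0)),np.round(q.max(0)))
c=Pp[0].astype(int); cv2.imwrite('pics/s2.png',cv2.resize(g['img'][c[1]-60:c[1]+90,c[0]-90:c[0]+90,::-1],None,fx=4,fy=4))
```

```text
1759
-80 295 [-14. -33. -80.] [ 21.  35. -75.]
-75 262 [-14. -33. -75.] [ 21.  35. -70.]
-70 235 [-14. -33. -70.] [ 21.  34. -65.]
-65 183 [-14. -33. -65.] [ 21.  34. -60.]
-60 177 [-14. -32. -60.] [ 20.  34. -55.]
-55 166 [  1. -32. -55.] [ 20.  33. -50.]
-50 153 [ -1. -31. -50.] [ 20.  33. -45.]
-45 153 [ -2. -31. -45.] [ 20.  32. -40.]
-40 116 [ -4. -29. -40.] [ 20.  30. -35.]
-35 19 [  9. -27. -35.] [ 20.  28. -33.]
[[248.5947006  121.11283433]]
scene 381
-80 47 [-18. -37. -80.] [ 19.  32. -75.]
-75 44 [-18. -37. -75.] [ 19.  33. -70.]
-70 38 [-20. -37. -70.] [ 20.  33. -65.]
-65 48 [-15. -37. -65.] [ 19.  33. -60.]
-60 39 [-15. -36. -60.] [ 18.  28. -55.]
-55 42 [-17. -36. -55.] [ 20.  29. -50.]
-50 42 [-17. -36. -50.] [ 20.  30. -45.]
-45 44 [-18. -35. -45.] [ 19.  28. -40.]
-40 31 [-20. -34. -40.] [ 18.  31. -35.]
-35 6 [-13. -29. -35.] [  4.  25. -33.]
```

View pics/s2.png

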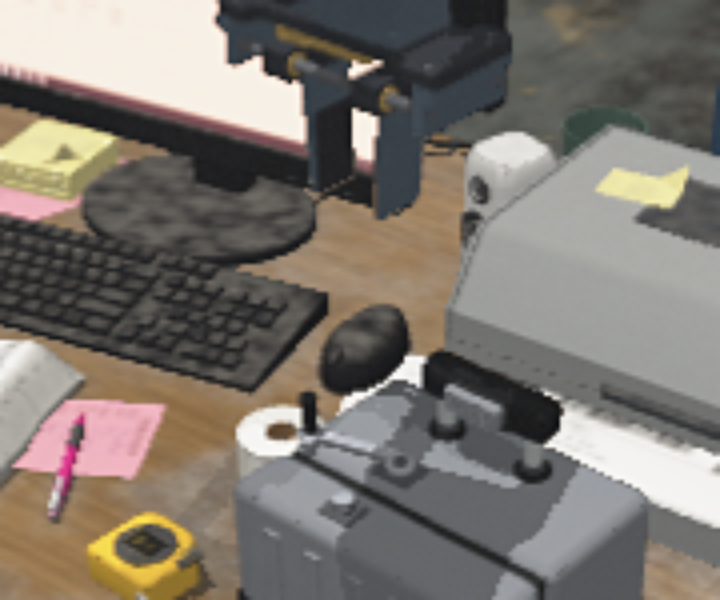

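Both cameras put the real fingertips about 34 mm short of the reported TCP (tool z ≈ -34), centred sideways. So the fingers shut above the peg. I'll add 34 mm to the depth and watch the force on the way down.

Emit:
move_arm(plan=[{"x": 31, "y": 0, "z": 0, "rx": 0, "ry": 0, "rz": 0}, {"x": 31, "y": 1, "z": 0, "rx": 0, "ry": 0, "rz": 0}, {"x": 0, "y": 0, "z": 35, "rx": 0, "ry": 0, "rz": 0}, {"x": 0, "y": 0, "z": 35, "rx": 0, "ry": 0, "rz": 0}, {"x": 0, "y": 0, "z": 30, "rx": 0, "ry": 0, "rz": 0}, {"x": 0, "y": 0, "z": 10, "rx": 0, "ry": 0, "rz": 0}, {"x": 0, "y": 0, "z": 10, "rx": 0, "ry": 0, "rz": 0}, {"x": 0, "y": 0, "z": 5, "rx": 0, "ry": 0, "rz": 0}, {"x": 0, "y": 0, "z": 5, "rx": 0, "ry": 0, "rz": 0}, {"x": 0, "y": 0, "z": 5, "rx": 0, "ry": 0, "rz": 0}])

```text
time_s: 8.4
ee_pos: [554.5, 161.7, 119.3]
ee_rot: [180.0, 0.1, 175.5]
force: [-0.4, -0.4, -0.2]
gripper_width: 45.6
gripper_force: 0.0
```

Emit:
move_arm(plan=[{"x": 0, "y": 0, "z": 3, "rx": 0, "ry": 0, "rz": 0}, {"x": 0, "y": 0, "z": 3, "rx": 0, "ry": 0, "rz": 0}, {"x": 0, "y": 0, "z": 0, "rx": 0, "ry": 0, "rz": 0}, {"x": 0, "y": 0, "z": 0, "rx": 0, "ry": 0, "rz": 0}, {"x": 0, "y": 0, "z": 0, "rx": 0, "ry": 0, "rz": 0}, {"x": 0, "y": 0, "z": 0, "rx": 0, "ry": 0, "rz": 0}], grip=0, squeeze=8)

```text
time_s: 9.0
ee_pos: [553.7, 160.5, 112.7]
ee_rot: [-179.9, 0.0, 175.5]
force: [0.2, -3.9, -0.1]
gripper_width: 12.0
gripper_force: 8.0
```

The peg is gripped (12 mm opening, 8 N). Next I'll work out the arc.

Run:
```python
from h import *
pv=np.array([559.5,90.3]); a=np.radians(np.r_[np.linspace(94.7,170,11),172.5,175])
P=pv+70.46*np.c_[np.cos(a),np.sin(a)]
y=np.radians(175.5); X=np.array([np.cos(y),np.sin(y)]);Y=np.array([np.sin(y),-np.cos(y)])
d=np.diff(P,axis=0); print(np.round(np.c_[d@X,d@Y],1)); print(P[-3:])
```

```text
[[ 9.  -2.1]
 [ 8.7 -3.2]
 [ 8.2 -4.3]
 [ 7.5 -5.4]
 [ 6.8 -6.3]
 [ 5.9 -7.2]
 [ 4.9 -7.9]
 [ 3.8 -8.4]
 [ 2.7 -8.9]
 [ 1.5 -9.1]
 [ 0.2 -3.1]
 [ 0.1 -3.1]]
[[490.11044572 102.5352506 ]
 [489.64279507  99.4968755 ]
 [489.30812157  96.44099363]]
```

Emit:
move_arm(plan=[{"x": 9, "y": -2, "z": 0, "rx": 0, "ry": 0, "rz": 0}, {"x": 8.7, "y": -3.2, "z": 0, "rx": 0, "ry": 0, "rz": 0}, {"x": 8.2, "y": -4.3, "z": 0, "rx": 0, "ry": 0, "rz": 0}, {"x": 7.5, "y": -5.4, "z": 0, "rx": 0, "ry": 0, "rz": 0}, {"x": 6.8, "y": -6.3, "z": 0, "rx": 0, "ry": 0, "rz": 0}, {"x": 5.9, "y": -7.2, "z": 0, "rx": 0, "ry": 0, "rz": 0}, {"x": 4.9, "y": -7.9, "z": 0, "rx": 0, "ry": 0, "rz": 0}, {"x": 3.8, "y": -8.4, "z": 0, "rx": 0, "ry": 0, "rz": 0}, {"x": 2.7, "y": -8.9, "z": 0, "rx": 0, "ry": 0, "rz": 0}, {"x": 1.5, "y": -9, "z": 0, "rx": 0, "ry": 0, "rz": 0}])

```text
time_s: 10.0
ee_pos: [488.9, 103.3, 112.6]
ee_rot: [180.0, -0.1, 175.5]
force: [-0.2, 1.6, 1.5]
gripper_width: 11.9
gripper_force: 8.0
```

Emit:
move_arm(plan=[{"x": 0, "y": -1, "z": 0, "rx": 0, "ry": 0, "rz": 0}, {"x": 0, "y": -1, "z": 0, "rx": 0, "ry": 0, "rz": 0}, {"x": 0, "y": 0, "z": 0, "rx": 0, "ry": 0, "rz": 0}])

```text
time_s: 10.3
ee_pos: [488.8, 102.9, 112.5]
ee_rot: [179.8, -0.1, 175.4]
force: [-3.6, 6.3, 2.8]
gripper_width: 11.5
gripper_force: 8.0
```

Emit:
move_arm(plan=[{"x": 0, "y": -1.5, "z": 0, "rx": 0, "ry": 0, "rz": 0}, {"x": 0, "y": -1.5, "z": 0, "rx": 0, "ry": 0, "rz": 0}, {"x": 0, "y": 0, "z": 0, "rx": 0, "ry": 0, "rz": 0}, {"x": 0, "y": 0, "z": 0, "rx": 0, "ry": 0, "rz": 0}])

```text
time_s: 10.7
ee_pos: [488.9, 102.8, 112.6]
ee_rot: [179.5, -0.1, 175.3]
force: [-3.6, 15.2, 0.7]
gripper_width: 11.8
gripper_force: 8.0
```

Run:
```python
from h import *
f=grab_frame('wrist')
delta([488,100,112])
cv2.imwrite('pics/w5.png',cv2.resize(f['img'][100:292,100:356,::-1],None,fx=3,fy=3))
```

```text
t 10.75 ee [488.9 102.8 112.6] [ 1.7952e+02 -1.2000e-01  1.7534e+02] F [-3.7 14.5  1.4] w 11.750708615804017 7.9999193755793385
tool delta [ 0.6 -2.8  0.6]
```

The arm has met a hard stop: 15 N with no motion, peg at (488.9,102.8) against a predicted (490,103). Now I'll relax, release, lift and verify.

Emit:
move_arm(plan=[{"x": 0, "y": 4, "z": 0, "rx": 0, "ry": 0, "rz": 0}, {"x": 0, "y": 0, "z": 0, "rx": 0, "ry": 0, "rz": 0}])

```text
time_s: 10.95
ee_pos: [488.8, 102.9, 112.5]
ee_rot: [180.0, -0.1, 175.5]
force: [-3.7, 3.8, 2.8]
gripper_width: 11.7
gripper_force: 8.0
```

Emit:
move_arm(plan=[{"x": 0, "y": 0, "z": 0, "rx": 0, "ry": 0, "rz": 0}, {"x": 0, "y": 0, "z": 0, "rx": 0, "ry": 0, "rz": 0}, {"x": 0, "y": 0, "z": -30, "rx": 0, "ry": 0, "rz": 0}, {"x": 0, "y": 0, "z": -45, "rx": 0, "ry": 0, "rz": 0}, {"x": 0, "y": 0, "z": -45, "rx": 0, "ry": 0, "rz": 0}, {"x": -40, "y": -10, "z": 0, "rx": 0, "ry": 0, "rz": 0}, {"x": -40, "y": -10, "z": 0, "rx": 0, "ry": 0, "rz": 0}, {"x": -47, "y": -17, "z": 0, "rx": 0, "ry": 0, "rz": 0}, {"x": 0, "y": 0, "z": 0, "rx": 0, "ry": 0, "rz": 0}, {"x": 0, "y": 0, "z": 0, "rx": 0, "ry": 0, "rz": 0}], grip=0.55)

```text
time_s: 11.95
ee_pos: [614.2, 54.5, 231.3]
ee_rot: [-180.0, -0.1, 175.4]
force: [-0.8, 0.5, -0.2]
gripper_width: 50.3
gripper_force: 0.0
```

Run:
```python
from h import *
f=grab_frame('wrist')
for l,z in [('hook_pivot',133),('peg',157),('grip',174)]:
    for r in landmark_of('wrist',l)[:1]: print(l,round(r['p'],2),np.round(r['point']),np.round(atz(f,r['point'],z)))
P=cloud(f,np.ones((384,512),bool)); Q=P[(P[:,2]>158)&(P[:,2]<168)&(P[:,0]<540)]; print('peg',len(Q),np.median(Q,0),Q.min(0),Q.max(0))
Q=P[(P[:,2]>122)&(P[:,2]<134)]; print('casetop',cv2.minAreaRect(Q[:,:2].astype(np.float32)))
Q=P[(P[:,2]>180)&(P[:,2]<190)&(abs(P[:,0]-613)<40)];
if len(Q)>10: print('grip',len(Q),cv2.minAreaRect(Q[:,:2].astype(np.float32)))
delta([613,56,230],86.3)
cv2.imwrite('pics/w6.png',f['img'][:,:,::-1])
```

```text
hook_pivot 0.6 [284. 131.] [559.  93. 133.]
peg 0.82 [291.  53.] [487. 101. 157.]
grip 0.6 [254. 190.] [611.  57. 174.]
peg 166 [489.77437815 103.76496578 165.13460134] [483.82993013  98.19787467 159.15057882] [495.70625079 110.50477385 167.40425432]
casetop ((611.1670532226562, -8.878952026367188), (351.5684814453125, 277.6920471191406), 86.29920196533203)
grip 3194 ((606.6585083007812, 57.772056579589844), (103.97138214111328, 35.33612060546875), 83.91748046875)
t 12.15 ee [612.7  56.1 233.1] [1.8000e+02 3.0000e-02 1.7551e+02] F [-0.1  0.   0.4] w 50.10601790119399 0.0
tool delta [-0.3 -0.1  3.1]
rotvec [0.    0.    1.557]
```

View pics/w6.png

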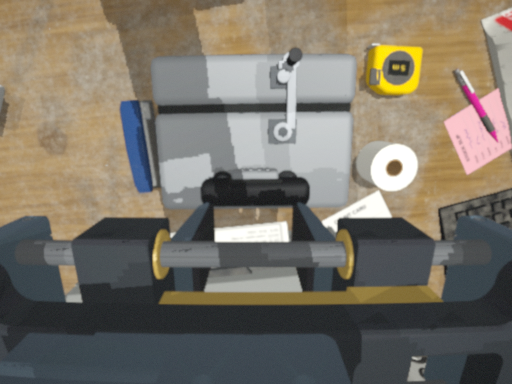

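The picture shows the hook shut, with its arm running from the pivot (284,131) to the peg (293,55) over the stud. The grip is at (254,190), with its trigger front at x≈589, rear at 624 and y≈57.5. Now I'll turn the tool to close across the grip.

Emit:
move_arm(plan=[{"x": 0, "y": 0, "z": 0, "rx": 0, "ry": 0, "rz": 0.14}, {"x": 0, "y": 0, "z": 0, "rx": 0, "ry": 0, "rz": 0.14}, {"x": 0, "y": 0, "z": 0, "rx": 0, "ry": 0, "rz": 0.14}, {"x": 0, "y": 0, "z": 0, "rx": 0, "ry": 0, "rz": 0.14}, {"x": 0, "y": 0, "z": 0, "rx": 0, "ry": 0, "rz": 0.14}, {"x": 0, "y": 0, "z": 0, "rx": 0, "ry": 0, "rz": 0.14}, {"x": 0, "y": 0, "z": 0, "rx": 0, "ry": 0, "rz": 0.14}, {"x": 0, "y": 0, "z": 0, "rx": 0, "ry": 0, "rz": 0.14}, {"x": 0, "y": 0, "z": 0, "rx": 0, "ry": 0, "rz": 0.14}, {"x": 0, "y": 0, "z": 0, "rx": 0, "ry": 0, "rz": 0.14}], grip=0.85)

```text
time_s: 13.15
ee_pos: [612.8, 56.4, 233.4]
ee_rot: [179.9, 0.0, 95.0]
force: [0.6, -0.2, -0.1]
gripper_width: 77.6
gripper_force: 0.0
```

Emit:
move_arm(plan=[{"x": 0, "y": 0, "z": 0, "rx": 0, "ry": 0, "rz": 0.14}, {"x": 0, "y": 0, "z": 0, "rx": 0, "ry": 0, "rz": 0.02}, {"x": 0, "y": 0, "z": 0, "rx": 0, "ry": 0, "rz": 0}, {"x": 0, "y": 0, "z": 0, "rx": 0, "ry": 0, "rz": 0}])

```text
time_s: 13.55
ee_pos: [613.3, 56.0, 232.9]
ee_rot: [180.0, -0.0, 86.2]
force: [-0.2, -0.5, -0.8]
gripper_width: 77.6
gripper_force: 0.0
```

Run:
```python
from h import *
f=grab_frame('wrist')
P=cloud(f,np.ones((384,512),bool))
Q=P[(P[:,2]>178)&(P[:,2]<190)&(abs(P[:,0]-610)<30)&(abs(P[:,1]-57)<60)]
if len(Q)>10: print('grip',len(Q),cv2.minAreaRect(Q[:,:2].astype(np.float32)),Q.min(0),Q.max(0))
delta([608,57.5,116],86.1)
print(np.round(state()['qpos'],1))
```

```text
grip 3191 ((606.6649169921875, 59.52251434326172), (99.4311752319336, 35.375511169433594), 85.96680450439453) [587.98634336   8.90083034 178.67313363] [626.85774603 109.1336274  189.50287246]
t 13.6 ee [613.3  56.  232.8] [179.98  -0.    86.2 ] F [-0.2  0.1 -1.3] w 77.4783731769087 0.0
tool delta [  1.2  -5.5 116.8]
rotvec [ 0.    -0.     0.002]
[ 4.1 20.6 78.6  0.  80.8  7.9]
```

Emit:
move_arm(plan=[{"x": 1.2, "y": -6, "z": 0, "rx": 0, "ry": 0, "rz": 0}, {"x": 0, "y": 0, "z": 30, "rx": 0, "ry": 0, "rz": 0}, {"x": 0, "y": 0, "z": 20, "rx": 0, "ry": 0, "rz": 0}, {"x": 0, "y": 0, "z": 20, "rx": 0, "ry": 0, "rz": 0}, {"x": 0, "y": 0, "z": 15, "rx": 0, "ry": 0, "rz": 0}, {"x": 0, "y": 0, "z": 10, "rx": 0, "ry": 0, "rz": 0}, {"x": 0, "y": 0, "z": 10, "rx": 0, "ry": 0, "rz": 0}, {"x": 0, "y": 0, "z": 6, "rx": 0, "ry": 0, "rz": 0}, {"x": 0, "y": 0, "z": 5, "rx": 0, "ry": 0, "rz": 0}, {"x": 0, "y": 0, "z": 0, "rx": 0, "ry": 0, "rz": 0}])

```text
time_s: 14.6
ee_pos: [607.4, 57.4, 116.2]
ee_rot: [-180.0, -0.0, 86.1]
force: [0.5, 0.4, -0.2]
gripper_width: 77.4
gripper_force: 0.0
```

Emit:
move_arm(plan=[{"x": 0, "y": 0, "z": 0, "rx": 0, "ry": 0, "rz": 0}, {"x": 0, "y": 0, "z": 0, "rx": 0, "ry": 0, "rz": 0}, {"x": 0, "y": 0, "z": 0, "rx": 0, "ry": 0, "rz": 0}, {"x": 0, "y": 0, "z": 0, "rx": 0, "ry": 0, "rz": 0}, {"x": 0, "y": 0, "z": 0, "rx": 0, "ry": 0, "rz": 0}, {"x": 0, "y": 0, "z": 0, "rx": 0, "ry": 0, "rz": 0}, {"x": 0, "y": 0, "z": 0, "rx": 0, "ry": 0, "rz": 0}, {"x": 0, "y": 0, "z": 0, "rx": 0, "ry": 0, "rz": 0}], grip=0, squeeze=40)

```text
time_s: 15.4
ee_pos: [612.9, 57.1, 117.2]
ee_rot: [179.4, -0.0, 86.1]
force: [12.2, -1.1, -4.9]
gripper_width: 28.6
gripper_force: 40.0
```

The opening is 28.6 mm, so the trigger is fully in. I'll recentre by about 5 mm, then draw the handle up.

Emit:
move_arm(plan=[{"x": 0, "y": 3, "z": 0, "rx": 0, "ry": 0, "rz": 0}, {"x": 0, "y": 2, "z": 0, "rx": 0, "ry": 0, "rz": 0}, {"x": 0, "y": 0, "z": -4, "rx": 0, "ry": 0, "rz": 0}, {"x": 0, "y": 0, "z": -6, "rx": 0, "ry": 0, "rz": 0}, {"x": 0, "y": 0, "z": -8, "rx": 0, "ry": 0, "rz": 0}, {"x": 0, "y": 0, "z": -8, "rx": 0, "ry": 0, "rz": 0}, {"x": 0, "y": 0, "z": -8, "rx": 0, "ry": 0, "rz": 0}, {"x": 0, "y": 0, "z": -6, "rx": 0, "ry": 0, "rz": 0}, {"x": 0, "y": 0, "z": 0, "rx": 0, "ry": 0, "rz": 0}])

```text
time_s: 16.3
ee_pos: [612.6, 57.1, 157.7]
ee_rot: [180.0, -0.0, 86.1]
force: [2.3, -0.3, -5.3]
gripper_width: 28.5
gripper_force: 40.0
```

Emit:
move_arm(plan=[{"x": 0, "y": 0, "z": -8, "rx": 0, "ry": 0, "rz": 0}, {"x": 0, "y": 0, "z": -8, "rx": 0, "ry": 0, "rz": 0}, {"x": 0, "y": 0, "z": -8, "rx": 0, "ry": 0, "rz": 0}, {"x": 0, "y": 0, "z": -8, "rx": 0, "ry": 0, "rz": 0}, {"x": 0, "y": 0, "z": -8, "rx": 0, "ry": 0, "rz": 0}, {"x": 0, "y": 0, "z": -8, "rx": 0, "ry": 0, "rz": 0}, {"x": 0, "y": 0, "z": 0, "rx": 0, "ry": 0, "rz": 0}])

```text
time_s: 17.0
ee_pos: [612.5, 57.1, 205.7]
ee_rot: [180.0, -0.0, 86.1]
force: [3.7, 0.6, -11.4]
gripper_width: 29.0
gripper_force: 40.0
```

Emit:
move_arm(plan=[{"x": 0, "y": 0, "z": -5, "rx": 0, "ry": 0, "rz": 0}, {"x": 0, "y": 0, "z": -4, "rx": 0, "ry": 0, "rz": 0}, {"x": 0, "y": 0, "z": -2, "rx": 0, "ry": 0, "rz": 0}, {"x": 0, "y": 0, "z": -1, "rx": 0, "ry": 0, "rz": 0}, {"x": 0, "y": 0, "z": 0, "rx": 0, "ry": 0, "rz": 0}, {"x": 0, "y": 0, "z": 0, "rx": 0, "ry": 0, "rz": 0}])

```text
time_s: 17.6
ee_pos: [612.5, 57.1, 216.5]
ee_rot: [-180.0, -0.0, 86.1]
force: [2.4, 0.1, -11.6]
gripper_width: 28.4
gripper_force: 40.0
```

Run:
```python
from h import *
f=grab_frame('scene')
for r in masks_of('scene','grip')[:1]:
    P=cloud(f,r['pixels']); print(r['p'],r['box'],np.percentile(P[:,2],[5,50,95]))
w=grab_frame('wrist')
P=cloud(w,np.ones((384,512),bool)); Q=P[(P[:,2]>158)&(P[:,2]<168)&(P[:,0]<540)]
print('peg',len(Q),np.median(Q,0) if len(Q) else '',[r['point'] and atz(w,r['point'],157) for r in landmark_of('wrist','peg')[:1]])
delta([612,57,217])
x,y=258,130
cv2.imwrite('pics/s7.png',cv2.resize(f['img'][70:220,180:380,::-1],None,fx=4,fy=4))
```

```text
0.19 [281.1, 151.4, 35.6, 62.5] [140.23272127 214.81361883 285.79686999]
peg 174 [490.83990498 104.22350806 165.28211394] [array([488.94748109, 105.1590198 , 157.        ])]
t 17.8 ee [612.5  57.1 216.5] [-179.98   -0.     86.1 ] F [  2.6   1.2 -11.4] w 28.556270248911822 39.99780535697937
tool delta [-0.1 -0.5 -0.5]
```

View pics/s7.png

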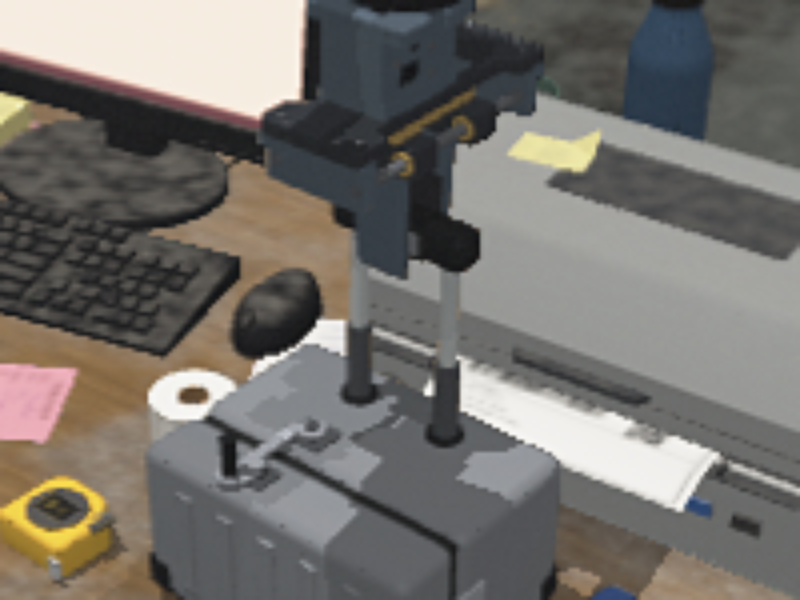

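The picture shows the fingers holding the grip at (400,240), both tube stages out, and the hook shut on its stud at (230,470). I'll creep up gently until the hard stop shows in the force.

Emit:
move_arm(plan=[{"x": 0, "y": 0, "z": -1, "rx": 0, "ry": 0, "rz": 0}, {"x": 0, "y": 0, "z": -1, "rx": 0, "ry": 0, "rz": 0}, {"x": 0, "y": 0, "z": -1, "rx": 0, "ry": 0, "rz": 0}, {"x": 0, "y": 0, "z": 0, "rx": 0, "ry": 0, "rz": 0}, {"x": 0, "y": 0, "z": 0, "rx": 0, "ry": 0, "rz": 0}])

```text
time_s: 18.3
ee_pos: [612.3, 57.1, 217.0]
ee_rot: [-179.8, 0.0, 86.1]
force: [5.5, 1.0, -22.9]
gripper_width: 28.8
gripper_force: 40.0
```

```bash
python3 -c "
from workcell import *
print(job_done())"
```

```text
the job is handed in; nothing more can be done
None
```

The job is handed in at about 18 s: the hook is shut against its stud, and the handle is held at its second stop with the trigger squeezed (40 N grip, 28.8 mm opening). No verdict came back.

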